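# Jack the gearbox casing clear of its packing block

## Robot

A 6-joint arm with a two-finger parallel gripper is mounted at the origin on the work surface. World frame = base frame: x ahead of the robot, y to its left, z up, the work surface at z = 0. Lengths are in m, angles in rad, forces in N, time in s.
With the tool pointing down it reaches from about 0.325 to 1 m from the base axis. Payload 5.1 kg.
Tool frame: the origin (TCP) lies at the very end of the fingers, on their centre line; the grasp point (between the pads) lies 19 mm behind it; z points along the fingers, y is the direction in which the jaws open and shut (so a half turn about z gives the same grasp; the last joint's range is limited). The gripper opens to 85 mm and grips with 20 to 120 N. Pads are 22 mm wide; open, the fingers measure 114 mm over their backs; the gripper's body (76 mm by 85 mm) begins 54 mm behind the grasp point. The pads swing forward as they close: fully open they stand 13 mm farther back than shut.
Start: joints at [-1.392, 0.124, 1.65, -0, 1.367, -0.083], TCP at [0.168, -0.628, 0.231] pointing down, gripper open.
Joint ranges: [-2.61, 2.61], [-1.02, 2.33], [0.03, 2.71], [-1.35, 4.49], [0.32, 2.68], [-2.91, 2.91]. Speed limits (rad/s): [2.57, 2.57, 3.14, 3.14, 3.14, 3.14].

## Interface

Orientations are given as a rotation vector (axis times angle).
In Python, from rig import status, optics, ticket gives the robot as it stands. The module is installed in compiled form; this text tells all that it offers.
- The arm moves only by the tool drive_tool, never from a script. Its argument "steps" is a list of rows, each an object with "twist": the turn, a rotation vector about the tool's x, y, z in rad, a list of three; "travel": the shift along the tool's x, y, z in mm, a list of three; "jaw": the finger opening in mm, from 0 to 85.4. In form: [{"twist": [wx, wy, wz], "travel": [x, y, z], "jaw": jaw}, ...]. A call has exactly 8 rows; each row shifts and turns the pose as measured when the row begins, along the tool's axes as they then stand; what a row does not reach is not made up. A row lasts 1/10 s, in which the tool goes at most 50 mm and 8.59 degrees, less where a joint would pass 70% of its speed; a pose out of reach is approached as far as the arm can. A call is refused whole if a number of a shift passes 50 or a number of a turn 0.15, either way. A call with a gripper value outside its range is refused whole. The fingers move at their own pace and stop on an object; "newtons" is the grip in N (left out, the last holds). Time passes only in rows, so rows that do not move let the fingers close, or fill a call up. It gives the time, the measured TCP pose, the force and the opening at its end, in the units of the state.
- status.get_obs(): the state, without advancing time (a new reading comes with each control period).
- optics.get_image(name): name is "scene" or "top" or "wrist"; returns a dict with "pixels" (400x640x3 uint8, blue, green, red), "camera_matrix" (3x3 intrinsics, pixels), "extrinsics" (4x4, takes a point from camera to world coordinates). Camera axes: x right, y down, z forward; pixel columns grow to the right and rows downward; lengths in m; the calibration is good to about 2 mm. A picture is of the moment at which its call begins. There is no depth.
- ticket.sign_off(): hands the job in, once; it reports no verdict.
The state is a dict: "time": time; "q": joint angles; "joint_vel": joint speeds; "joint_efforts": joint torques, N m; "ee_pos": TCP position; "tcp_rot": TCP orientation; "force": force on the tool from outside, world axes, zero at the start; "wrist_torque": the same for the moment, N m; "finger_gap": finger opening in m.
Only numpy, scipy, OpenCV 4.12 (cv2) and the standard library are available. Lean on these libraries where they do the work, as an engineer would, in place of code of your own. Each camera call takes 0.05 s, during which the arm holds its last target.

## Task

Stand the hand-pumped jack upright on the bench with its saddle squarely centred under the casing's marked lift point, then pump its handle until the casing stands at least 5 mm clear of the timber packing block. Finish holding: keep the handle pressed fully down, fingers still on it, with the jack alone carrying the free end so that the block can be drawn out. Leave the casing to the jack and everything else on the bench where it lies.

Things in the scene. Friction and masses are not known exactly. Their poses are not given: they have to be found in the camera images.
- jack: Loose hand-pumped jack, 1 kg. Origin on its underside, on the saddle's axis; +x level from pump handle to saddle, +z up. Flat steel base 75 mm wide, 10 thick, from x = +45 to -260 mm; grey ram cylinder (60 mm diameter, 76 high) at x = 0; carrying bar behind it; pump block and handle hinge at x = -165. May be lifted or slid. Unloaded, it stands firm under 12 N straight down on the handle.
- carry_bar (a point): Middle of the jack's carrying bar, to be taken from above: steel, 78 mm long (along the jack's x), 14 wide (jack's y), 16 high, top 92 mm above the jack's underside, with a 12 mm post down from each end. The point is 95 mm behind the saddle axis (-x), 84 mm above the underside. Axes as the jack's.
- saddle_top (a point): Centre of the top face of the jack's saddle, a dark round steel disc of 42 mm diameter on the ram. 92 mm above the jack's underside with the ram right down; the ram starts right down and can rise 40 mm. Axes as the jack's.
- pump_hinge (a point): Middle of the pump handle's hinge pin (level, along the jack's y), 165 mm behind the saddle axis and 78 mm above the jack's underside. The handle, a straight bar, runs from here backwards (jack's -x) and up, 0.60 rad above level when up and 0.05 rad when fully down. Axes as the jack's.
- handle_grip (a point): Point on the centre line of the pump handle, in its black rubber grip of 25 mm diameter, 165 mm from the hinge; the grip covers 113 to 207 mm from the hinge. Handle up: this point is 171 mm above the jack's underside and 301 mm behind the saddle axis; fully down: 86 mm up, 330 mm behind. Push here from above.
- pump (a joint): Pump handle angle, rad: 0 up (a spring returns it within 0.5 s of letting go), 0.55 fully down on its stop. Pushing it down takes 2 to 9 N at the grip, holding it down about 4 N. A full stroke up and down raises the ram 10 mm (it works in steps of 5 mm, a short stroke gives 5 or nothing); on the upstroke the ram stays where it is, loaded or not, and never comes down.
- lift_point (a point): Marked lift point: centre of the underside of a round steel pad (40 mm diameter, 8 thick) below the lug at the casing's free end; starts 110 mm above the bench. Lug: 50 mm wide, 24 thick, round-ended, raised steel triangle on top over the pad. +y level outwards from the pivot along the lug, which ends 25 mm past the point; +z up. Below is free bench; the block is 60 mm off towards the pivot.
- pivot_bolt (a point): Dark cast gearbox casing, 3.4 kg, with a big and a small round bore, hung at its big end on a cross bolt in a fixed black stand. This point is on that pivot, 130 mm above the bench; +y to the free end with the lift lug (310 mm out). Its foot, 160 to 220 mm out, rests level on the timber block. A plain ear with a bore on top is no lift point. 96 mm thick, top 330 mm above the bench.
- casing (a joint): Angle by which the casing is raised about its pivot bolt, rad: 0 = resting on the timber block, growing as the free end rises. The gap over the middle of the block is about 200 mm times this angle (0.025 = 5 mm), the rise of the lift point 310 mm times it.
- packing_block: Loose timber packing block under the casing's foot, 110 x 60 x 85 mm high, origin at the centre of its underside, about 205 mm from the pivot. To stay where it is.
- deep_socket: Bystander: deep steel socket, 36 mm diameter, 78 mm high, upright. Origin under its centre.
- short_socket: Bystander: short steel socket, 40 mm diameter, 36 mm high. Origin under its centre.
- ball_bearing: Bystander: steel bearing ring, 72 mm outside, 40 mm inside, 18 mm high. Origin under its centre.
- hex_nut: Bystander: hexagon nut, 30 mm across, 14 mm high. Origin under its centre.
- impact_socket: Bystander: steel socket, 32 mm diameter, 40 mm high. Origin under its centre.
- hammer: Bystander: hammer with wooden handle lying on the bench, 300 mm long. Origin under its middle, +x towards the head.
- screwdriver: Bystander: screwdriver with wooden handle lying on the bench, 200 mm long. Origin under its middle, +x towards the tip.
There are look-alikes about, which are no part of the job. Of the things that look like the part that bears handle_grip, the larger one is meant.

How it is judged:
On the way, in this order (a step that is already met when the one before it is completed fails the run):
1. the jack stands on the bench with its saddle under the lift point, still clear of it (horizontal distance between saddle_top and lift_point below 0.012 m and height (world z) of jack below 0.004 m and angle between jack's own z axis and vertical below 0.05 rad and contact force between jack and casing below 0.5 N), for 0.2 s.
2. the saddle has met the lift point and bears on it (contact force between jack and casing above 3 N and horizontal distance between saddle_top and lift_point below 0.012 m), for 0.1 s.
3. the casing is lifted 5 mm clear of the block (value of joint casing above 0.0235 rad), for 0.1 s.
At the end, for the whole second after the job is handed in: Casing raised over 0.0235 rad (5 mm off the block), borne by the jack alone (over 4 N); saddle within 12 mm of the lift point sideways, jack flat on the bench; handle held over 0.48 rad down by the robot with over 1 N; block and bystanders within 25 mm of where they lay (value of joint casing above 0.0235 rad and value of joint pump above 0.48 rad and contact force between any of the fingers, the arm and handle above 1 N and contact force between jack and casing above 4 N and contact force between packing_block and casing below 0.2 N and contact force between each of the fingers, the arm and casing below 0.5 N and horizontal distance between saddle_top and lift_point below 0.012 m and height (world z) of jack below 0.004 m and angle between jack's own z axis and vertical below 0.05 rad and linear speed of jack below 0.02 m/s and distance of each of deep_socket, short_socket, ball_bearing, hex_nut, impact_socket, hammer, screwdriver, packing_block from where it was at the start of the episode below 0.025 m); the arm keeps its last pose, push and grip.
It fails at once if the jack is tipped over (angle between jack's own z axis and vertical above 0.5 rad).
It fails at once if the robot itself pushes hard on the casing (contact force between any of the fingers, the arm and casing above 20 N).
It fails at once if something else on the bench is knocked away (distance of any of deep_socket, short_socket, ball_bearing, hex_nut, impact_socket, hammer, screwdriver, packing_block from where it was at the start of the episode above 0.025 m).
It also fails if it takes over 61 s, if anything falls off the work surface, if the arm or the gripper's body presses on something with over 40 N, if the wrist force passes 120 N, or if a joint passes its speed limit or range.

## Working session

There is one attempt and no reset: what is moved stays moved. The work goes in short steps, Python scripts to look and compute and a tool call to move; the robot and the scene stay as the last step left them, time stands still between calls to the robot, and variables do not carry over. Pictures are saved under pics/ and viewed, and the job is handed in when it is done.

Besides the shell and the picture viewer there is one more tool, called after "Request:" in YAML: its name, and indented under it one key for each argument. drive_tool: Moves the arm, as the interface text tells. Its arguments: {"type":"object","properties":{"steps":{"type":"array","items":{"type":"object","properties":{"twist":{"type":"array","items":{"type":"number"}},"travel":{"type":"array","items":{"type":"number"}},"jaw":{"type":"number"}}}},"newtons":{"type":"number"}},"required":["steps"]}

```bash
mkdir -p pics
cat > h.py <<'E'
import numpy as np,cv2
from rig import status,optics,ticket
def shot(n,f):
    d=optics.get_image(n); cv2.imwrite('pics/'+f,d['pixels']); np.savez('pics/'+f+'.npz',**d); return d
def load(f): return np.load('pics/'+f+'.npz')
def ray(d,u,v):
    T=d['extrinsics'];r=T[:3,:3]@np.linalg.inv(d['camera_matrix'])@np.array([u,v,1.]);return T[:3,3],r/np.linalg.norm(r)
def onz(d,u,v,z):
    o,r=ray(d,u,v);return o+r*(z-o[2])/r[2]
def proj(d,p):
    T=np.linalg.inv(d['extrinsics']);c=d['camera_matrix']@(T[:3,:3]@np.array(p)+T[:3,3]);return c[:2]/c[2]
def two(d1,p1,d2,p2):
    o1,r1=ray(d1,*p1);o2,r2=ray(d2,*p2)
    s=np.linalg.lstsq(np.c_[r1,-r2],o2-o1,rcond=None)[0];a=o1+s[0]*r1;b=o2+s[1]*r2
    return (a+b)/2,np.linalg.norm(a-b)
E
python3 - <<'E'
from h import *
print(status.get_obs())
for n in ['scene','top','wrist']:
    d=shot(n,n+'0.png');print(n,d['camera_matrix'].tolist(),d['extrinsics'].round(3).tolist())
E
```

```text
{'time': 0.0, 'q': array([-1.39163865e+00,  1.24477122e-01,  1.65167572e+00, -8.94415967e-06,
        1.36752001e+00, -8.26298983e-02]), 'joint_vel': array([-0.00049229,  0.00111071,  0.00097215, -0.00135609, -0.00078007,
       -0.00217674]), 'joint_efforts': array([ 3.66780132e-04, -4.23613679e+01, -3.65451157e+01, -3.13953126e-05,
        6.86199433e-03, -9.42535479e-06]), 'ee_pos': array([ 0.16806534, -0.62725716,  0.23007012]), 'tcp_rot': array([-3.11265836e+00, -4.09773416e-01,  1.71272178e-04]), 'force': array([-0.08478862, -0.32745428, -0.34489502]), 'wrist_torque': array([-0.03300945,  0.00933533, -0.03766695]), 'finger_gap': 0.08567781959729302}
scene [[373.0560315919399, 0.0, 320.9292110344845], [0.0, 373.0560315919399, 198.58983348834002], [0.0, 0.0, 1.0]] [[-0.626, 0.508, -0.592, 1.159], [0.78, 0.386, -0.493, 0.513], [-0.022, -0.77, -0.637, 0.768], [0.0, 0.0, 0.0, 1.0]]
top [[445.7371479891275, 0.0, 321.2634052387853], [0.0, 445.7371479891275, 198.2260895009427], [0.0, 0.0, 1.0]] [[0.011, -0.983, 0.184, 0.334], [-1.0, -0.009, 0.007, 0.002], [-0.005, -0.184, -0.983, 1.389], [0.0, 0.0, 0.0, 1.0]]
wrist [[323.57467067887035, 0.0, 318.4899161217651], [0.0, 323.57467067887035, 195.88374781233802], [0.0, 0.0, 1.0]] [[0.259, -0.913, -0.314, 0.248], [-0.966, -0.245, -0.083, -0.606], [-0.002, 0.325, -0.946, 0.374], [0.0, 0.0, 0.0, 1.0]]
```

View pics/scene0.png

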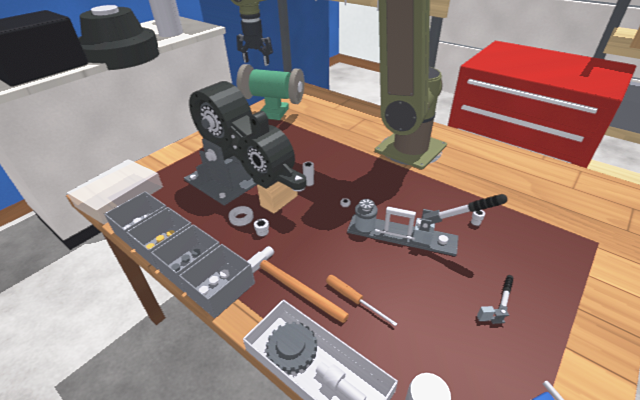

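View pics/top0.png

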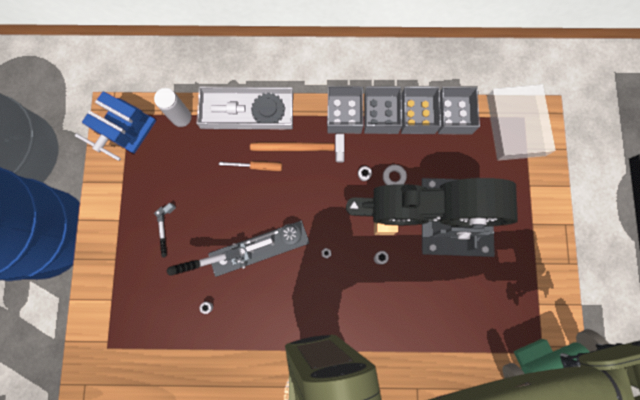

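View pics/wrist0.png

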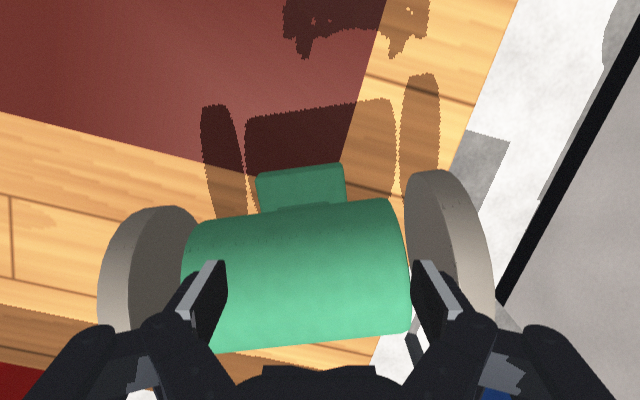

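Run:
```python
from h import *
a=cv2.imread('pics/top0.png')[150:330,140:420];cv2.imwrite('pics/top0a.png',cv2.resize(a,None,fx=2.85,fy=2.85,interpolation=2))
a=cv2.imread('pics/scene0.png')[140:280,180:520];cv2.imwrite('pics/scene0a.png',cv2.resize(a,None,fx=2.35,fy=2.35,interpolation=2))
```

```text
(no output)
```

View pics/top0a.png

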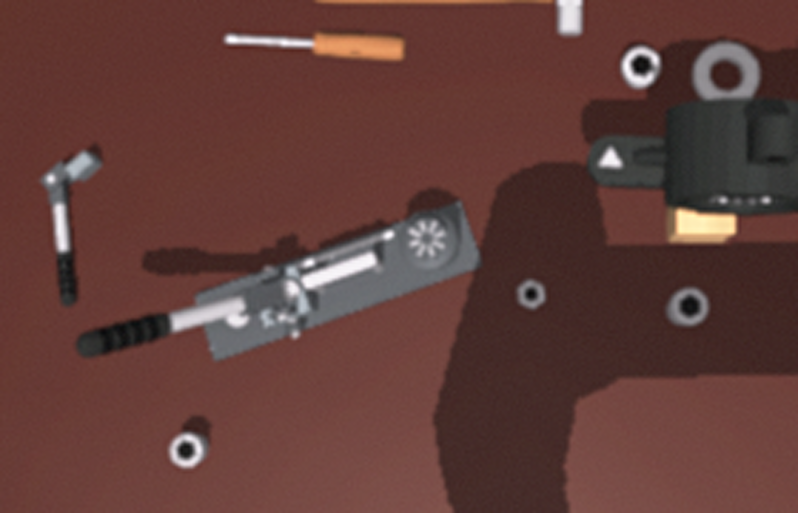

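View pics/scene0a.png

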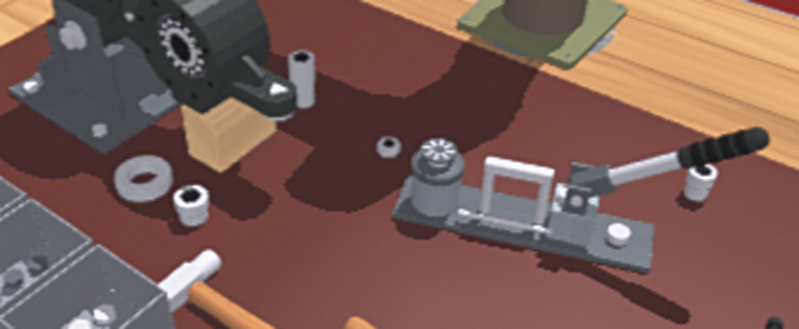

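Run:
```python
from h import *
t=load('top0.png');s=load('scene0.png')
Z=lambda u,v:(140+(u+.5)/2.85-.5,150+(v+.5)/2.85-.5)
S=lambda u,v:(180+(u+.5)/2.35-.5,140+(v+.5)/2.35-.5)
print('saddle',onz(t,*Z(427,238),.092),onz(s,*S(438,150),.092),two(t,Z(427,238),s,S(438,150)))
print('base',[onz(t,*Z(*p),.01)[:2].round(4) for p in [(463,203),(480,263),(215,360),(197,298)]])
print('tri',onz(t,*Z(610,159),.144),onz(s,*S(278,90),.144),two(t,Z(610,159),s,S(278,90)))
print('grip tip',two(t,Z(90,343),s,S(757,137)))
print('barends',[onz(t,*Z(*p),.092)[:2].round(4) for p in [(305,281),(377,259)]])
print('lug end',onz(t,*Z(588,160),.142))
for n,p in dict(nut=(530,294),deep=(688,306),short=(640,67),imp=(186,450),blockc1=(669,241),b2=(735,238)).items(): print(n,onz(t,*Z(*p),{'nut':.014,'deep':.078,'short':.036,'imp':.04}.get(n,.085))[:2].round(3))
for p in [(70,300),(50,178)]: print('la',onz(t,*Z(*p),.02)[:2].round(3))
im=t['pixels'].astype(int);hsv=cv2.cvtColor(t['pixels'],cv2.COLOR_BGR2HSV)
m=((hsv[...,2]>190)&(hsv[...,1]<50)).astype(np.uint8)[195:220,340:370]
n,l,st,c=cv2.connectedComponentsWithStats(m);print(st,c+[340,195])
```

```text
saddle [0.47228478 0.10289922 0.092     ] [0.47195805 0.10399786 0.092     ] (array([0.47202175, 0.10339085, 0.09177339]), np.float64(0.001108428621110383))
base [array([0.5198, 0.0708]), array([0.4544, 0.0511]), array([0.3478, 0.3332]), array([0.4136, 0.3563])]
tri [ 0.54725024 -0.08117642  0.144     ] [ 0.54763243 -0.07803774  0.144     ] (array([ 0.54678596, -0.08038024,  0.14262595]), np.float64(0.002233719089499595))
grip tip (array([0.35994749, 0.40887878, 0.19038779]), np.float64(0.0026448414319848058))
barends [array([0.4271, 0.2261]), array([0.4503, 0.1535])]
lug end [ 0.54637133 -0.05942197  0.142     ]
nut [ 0.421 -0.003]
deep [ 0.407 -0.165]
short [ 0.668 -0.122]
imp [0.256 0.351]
blockc1 [ 0.472 -0.146]
b2 [ 0.476 -0.213]
la [0.409 0.49 ]
la [0.542 0.522]
[[  0   0  30  25 727]
 [ 11   8   7   5  23]] [[354.52682256 207.04676754]
 [353.65217391 205.52173913]]
```

```bash
cat >> h.py <<'E'
from scipy.spatial.transform import Rotation as Ro
def plan(target,yaw,n=8,vmax=.045):
    """tool pointing down, tool x axis at world angle yaw; prints rows"""
    o=status.get_obs();p=o['ee_pos'].copy();R=Ro.from_rotvec(o['tcp_rot'])
    G=Ro.from_matrix(np.array([[np.cos(yaw),np.sin(yaw),0],[np.sin(yaw),-np.cos(yaw),0],[0,0,-1]]))
    for i in range(n):
        w=(R.inv()*G).as_rotvec();d=np.array(target)-p
        k=n-i
        w2=w/max(1,np.abs(w).max()/.145); d2=d/max(1,np.linalg.norm(d)/vmax)
        l=np.round(R.inv().apply(d2)*1000,1);w2=np.round(w2,3)
        print(w2.tolist(),l.tolist())
        p=p+R.apply(l/1000);R=R*Ro.from_rotvec(w2)
    print('end',p.round(4),'left',(np.array(target)-p).round(3),(R.inv()*G).as_rotvec().round(3))
def st():
    o=status.get_obs();R=Ro.from_rotvec(o['tcp_rot']).as_matrix()
    print(round(o['time'],2),o['ee_pos'].round(4),'tx yaw',round(np.arctan2(R[1,0],R[0,0]),4),'z',R[:,2].round(3),'F',o['force'].round(2),'gap',round(o['finger_gap'],4),'q',o['q'].round(2))
E
python3 - <<'E'
from h import *
st()
plan((0.39,-0.1,0.26),1.9)
E
```

```text
0.15 [ 0.1681 -0.6274  0.2303] tx yaw 0.2618 z [-0.     0.002 -1.   ] F [-0.43 -0.41  0.6 ] gap 0.0851 q [-1.39  0.12  1.65  0.    1.37 -0.08]
[-0.0, -0.0, -0.145] [27.6, -35.5, -2.3]
[-0.0, -0.0, -0.145] [32.4, -31.2, -2.3]
[-0.0, -0.0, -0.145] [36.6, -26.1, -2.3]
[-0.0, -0.0, -0.145] [39.9, -20.6, -2.3]
[-0.0, -0.0, -0.145] [42.5, -14.6, -2.3]
[-0.0, -0.0, -0.145] [44.2, -8.3, -2.2]
[-0.0, -0.0, -0.145] [44.9, -1.8, -2.3]
[-0.0, -0.0, -0.145] [44.7, 4.7, -2.2]
end [ 0.3076 -0.296   0.249 ] left [0.082 0.196 0.011] [-0.    -0.002 -0.478]
```

Request:
drive_tool:
  steps:
    - {"twist": [0, 0, -0.145], "travel": [27, -35, -4], "jaw": 85}
    - {"twist": [0, 0, -0.145], "travel": [32, -31, -4], "jaw": 85}
    - {"twist": [0, 0, -0.145], "travel": [36, -26, -4], "jaw": 85}
    - {"twist": [0, 0, -0.145], "travel": [40, -20, -4], "jaw": 85}
    - {"twist": [0, 0, -0.145], "travel": [42, -14, -4], "jaw": 85}
    - {"twist": [0, 0, -0.145], "travel": [44, -8, -4], "jaw": 85}
    - {"twist": [0, 0, -0.145], "travel": [45, -2, -2], "jaw": 85}
    - {"twist": [0, 0, -0.145], "travel": [45, 5, -2], "jaw": 85}
  newtons: 100

```text
time: 0.95
ee_pos: [0.3027, -0.2871, 0.2549]
tcp_rot: [-2.339, -2.086, -0.007]
force: [0.1, 0.3, 0.2]
finger_gap: 0.0845
```

Run:
```python
from h import *
st()
plan((0.439,0.191,0.22),1.926,n=12)
```

```text
0.95 [ 0.3027 -0.2871  0.2549] tx yaw 1.4566 z [-0.002  0.009 -1.   ] F [0.1  0.29 0.21] gap 0.0845 q [-0.89 -0.43  2.1   0.    1.48 -0.78]
[-0.0, -0.003, -0.145] [44.3, 7.3, 3.5]
[-0.0, -0.003, -0.145] [42.7, 13.6, 3.4]
[-0.001, -0.003, -0.145] [40.3, 19.7, 3.3]
[0.0, -0.001, -0.034] [37.1, 25.3, 3.2]
[0.0, 0.0, -0.0] [36.2, 26.5, 3.1]
[0.0, 0.0, -0.0] [36.2, 26.5, 3.1]
[0.0, 0.0, -0.0] [36.2, 26.6, 3.1]
[0.0, 0.0, -0.0] [36.2, 26.5, 3.2]
[0.0, 0.0, -0.0] [36.2, 26.6, 3.1]
[0.0, 0.0, -0.0] [36.2, 26.5, 3.2]
[0.0, 0.0, -0.0] [36.2, 26.6, 3.1]
[0.0, 0.0, -0.0] [2.7, 2.0, 0.3]
end [0.439 0.191 0.22 ] left [-0.  0.  0.] [ 0.  0. -0.]
```

Request:
drive_tool:
  steps:
    - {"twist": [0, 0, -0.145], "travel": [44, 7, 3], "jaw": 85}
    - {"twist": [0, 0, -0.145], "travel": [43, 14, 3], "jaw": 85}
    - {"twist": [0, 0, -0.145], "travel": [40, 20, 3], "jaw": 85}
    - {"twist": [0, 0, -0.034], "travel": [37, 25, 3], "jaw": 85}
    - {"twist": [0, 0, 0], "travel": [36, 26, 3], "jaw": 85}
    - {"twist": [0, 0, 0], "travel": [36, 26, 3], "jaw": 85}
    - {"twist": [0, 0, 0], "travel": [36, 26, 3], "jaw": 85}
    - {"twist": [0, 0, 0], "travel": [36, 26, 3], "jaw": 85}

```text
time: 1.75
ee_pos: [0.3951, 0.0723, 0.2334]
tcp_rot: [1.77, 2.594, 0.014]
force: [1.7, -0.8, -0.3]
finger_gap: 0.0849
```

Run:
```python
from h import *
st()
plan((0.439,0.191,0.22),1.926,n=8)
shot('wrist','w1.png')
```

```text
1.75 [0.3951 0.0723 0.2334] tx yaw 1.9441 z [ 0.006  0.007 -1.   ] F [ 1.7  -0.77 -0.28] gap 0.0849 q [ 0.04 -0.48  2.17  0.01  1.44 -0.33]
[0.008, -0.004, 0.018] [33.4, 29.7, 5.1]
[-0.0, -0.0, 0.0] [33.9, 29.2, 4.7]
[-0.0, -0.0, 0.0] [28.2, 24.1, 4.0]
[-0.0, -0.0, 0.0] [-0.0, 0.0, -0.0]
[-0.0, -0.0, 0.0] [-0.0, 0.0, -0.0]
[-0.0, -0.0, 0.0] [-0.0, 0.0, -0.0]
[-0.0, -0.0, 0.0] [-0.0, 0.0, -0.0]
[-0.0, -0.0, 0.0] [-0.0, 0.0, -0.0]
end [0.439 0.191 0.22 ] left [ 0. -0.  0.] [-0. -0.  0.]
```

View pics/w1.png

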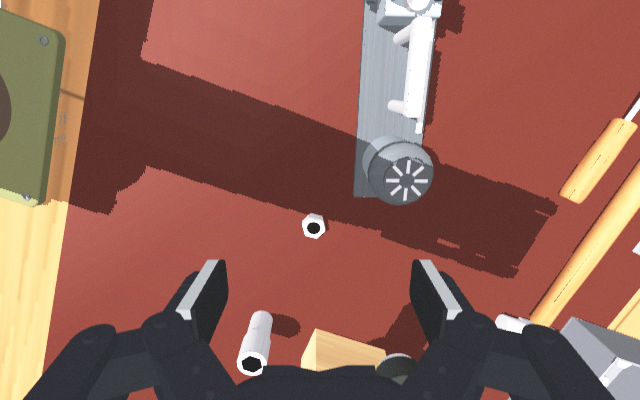

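Request:
drive_tool:
  steps:
    - {"twist": [0.008, -0.004, 0.018], "travel": [33, 30, 5], "jaw": 85}
    - {"twist": [0, 0, 0], "travel": [34, 29, 5], "jaw": 85}
    - {"twist": [0, 0, 0], "travel": [28, 24, 4], "jaw": 85}
    - {"twist": [0, 0, 0], "travel": [0, 0, 0], "jaw": 85}
    - {"twist": [0, 0, 0], "travel": [0, 0, 0], "jaw": 85}
    - {"twist": [0, 0, 0], "travel": [0, 0, 0], "jaw": 85}
    - {"twist": [0, 0, 0], "travel": [0, 0, 0], "jaw": 85}
    - {"twist": [0, 0, 0], "travel": [0, 0, 0], "jaw": 85}

```text
time: 2.6
ee_pos: [0.4372, 0.1994, 0.2181]
tcp_rot: [-1.78, -2.585, -0.002]
force: [0.7, 0.7, -0.3]
finger_gap: 0.0848
```

Run:
```python
from h import *
st()
plan((0.439,0.191,0.12),1.926,n=8)
shot('wrist','w2.png')
```

```text
2.6 [0.4372 0.1994 0.2181] tx yaw 1.9356 z [-0.002  0.003 -1.   ] F [ 0.67  0.66 -0.34] gap 0.0848 q [ 0.31 -0.25  2.03  0.    1.36 -0.05]
[-0.001, -0.003, 0.01] [-4.0, -0.6, 44.8]
[-0.0, -0.0, -0.0] [-3.9, -0.6, 44.8]
[-0.0, -0.0, -0.0] [-0.7, -0.1, 8.5]
[-0.0, -0.0, -0.0] [-0.0, 0.0, -0.0]
[-0.0, -0.0, -0.0] [-0.0, 0.0, -0.0]
[-0.0, -0.0, -0.0] [-0.0, 0.0, -0.0]
[-0.0, -0.0, -0.0] [-0.0, 0.0, -0.0]
[-0.0, -0.0, -0.0] [-0.0, 0.0, -0.0]
end [0.439 0.191 0.12 ] left [ 0. -0.  0.] [-0. -0. -0.]
```

View pics/w2.png

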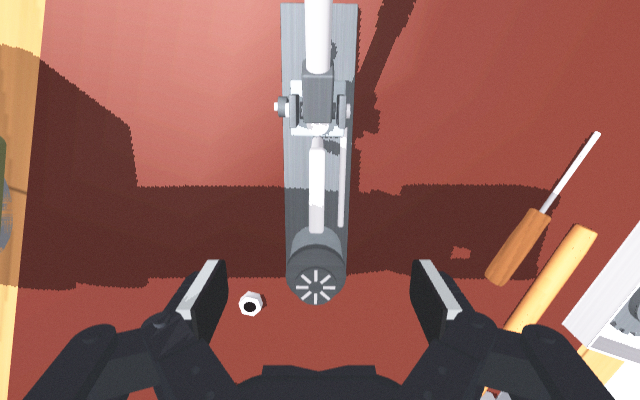

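Run:
```python
from h import *
d=load('w2.png')
sd=onz(d,316.5,287.5,.092);h1=onz(d,316.5,190,.092);h2=onz(d,316.5,150,.092)
print(sd,h1,h2,np.arctan2(*(sd-h2)[1::-1]))
c=[onz(d,u,4,.01) for u in (281,357)];print(c);m=sum(c)/2;print(np.arctan2(*(sd-m)[1::-1]),np.linalg.norm(sd[:2]-m[:2]))
y=np.arctan2(*(sd-m)[1::-1]);print(sd[:2]-.095*np.array([np.cos(y),np.sin(y)]))
```

```text
[0.47122136 0.10212006 0.092     ] [0.43582034 0.19537013 0.092     ] [0.4232972  0.22835741 0.092     ] -1.2079680448861785
[array([0.34659148, 0.3330327 , 0.01      ]), array([0.41446965, 0.35892707, 0.01      ])]
-1.2147486681198616 0.26017769929369594
[0.43810697 0.19116184]
```

Request:
drive_tool:
  steps:
    - {"twist": [0, -0.003, 0.007], "travel": [-7, -1, 40], "jaw": 85}
    - {"twist": [0, 0, 0], "travel": [-1, 0, 40], "jaw": 85}
    - {"twist": [0, 0, 0], "travel": [0, 0, 35], "jaw": 60}
    - {"twist": [0, 0, 0], "travel": [0, 0, 25], "jaw": 60}
    - {"twist": [0, 0, 0], "travel": [0, 0, 8], "jaw": 60}
    - {"twist": [0, 0, 0], "travel": [0, 0, 0], "jaw": 60}
    - {"twist": [0, 0, 0], "travel": [0, 0, 0], "jaw": 60}
    - {"twist": [0, 0, 0], "travel": [0, 0, 0], "jaw": 60}

```text
time: 3.45
ee_pos: [0.4444, 0.1889, 0.0732]
tcp_rot: [1.795, 2.567, 0.017]
force: [0.6, 0.8, 0.2]
finger_gap: 0.0601
```

Run:
```python
from h import *
st()
plan((0.4385,0.191,0.065),1.93,n=3)
shot('wrist','w3.png')
```

```text
3.45 [0.4444 0.1889 0.0732] tx yaw 1.9211 z [ 0.014  0.004 -1.   ] F [0.55 0.8  0.21] gap 0.0601 q [ 0.29 -0.1   2.16 -0.    1.07 -0.06]
[0.014, 0.001, -0.009] [4.0, -5.0, 8.1]
[-0.0, 0.0, 0.0] [0.0, 0.0, -0.0]
[-0.0, 0.0, 0.0] [0.0, 0.0, -0.0]
end [0.4385 0.191  0.065 ] left [0. 0. 0.] [-0.  0.  0.]
```

View pics/w3.png

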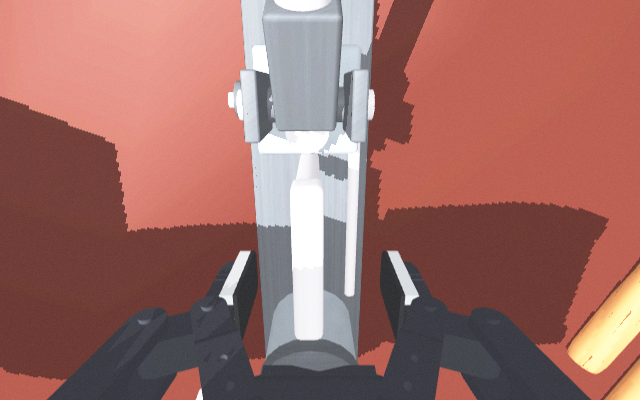

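Request:
drive_tool:
  steps:
    - {"twist": [0.014, 0.001, -0.009], "travel": [4, -5, 7], "jaw": 60}
    - {"twist": [0, 0, 0], "travel": [0, 0, 0], "jaw": 40}
    - {"twist": [0, 0, 0], "travel": [0, 0, 0], "jaw": 20}
    - {"twist": [0, 0, 0], "travel": [0, 0, 0], "jaw": 5}
    - {"twist": [0, 0, 0], "travel": [0, 0, 0], "jaw": 0}
    - {"twist": [0, 0, 0], "travel": [0, 0, 0], "jaw": 0}
    - {"twist": [0, 0, 0], "travel": [0, 0, 0], "jaw": 0}
    - {"twist": [0, 0, 0], "travel": [0, 0, 0], "jaw": 0}
  newtons: 100

```text
time: 4.3
ee_pos: [0.4386, 0.1916, 0.0687]
tcp_rot: [1.788, 2.582, 0.001]
force: [-1.5, -1.0, 1.3]
finger_gap: 0.0123
```

Run:
```python
from h import *
st()
shot('wrist','w4.png')
```

```text
4.3 [0.4386 0.1916 0.0687] tx yaw 1.9305 z [ 0.001 -0.    -1.   ] F [-1.53 -0.99  1.32] gap 0.0123 q [ 0.3  -0.1   2.16 -0.    1.07 -0.06]
```

View pics/w4.png

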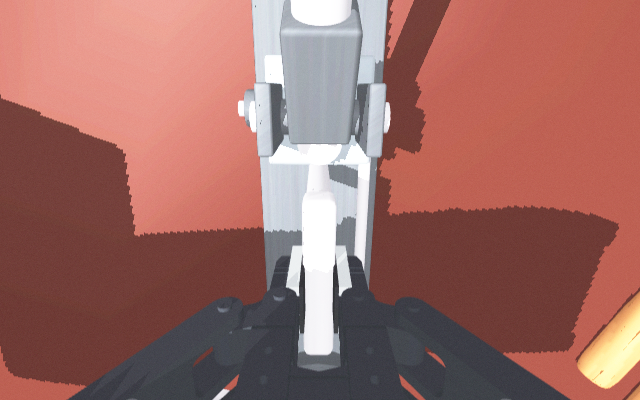

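Request:
drive_tool:
  steps:
    - {"twist": [0, 0, 0], "travel": [0, 0, -4], "jaw": 0}
    - {"twist": [0, 0, 0], "travel": [0, 0, -4], "jaw": 0}
    - {"twist": [0, 0, 0], "travel": [0, 0, -2], "jaw": 0}
    - {"twist": [0, 0, 0], "travel": [0, 0, 0], "jaw": 0}
    - {"twist": [0, 0, 0], "travel": [0, 0, 0], "jaw": 0}
    - {"twist": [0, 0, 0], "travel": [0, 0, 0], "jaw": 0}
    - {"twist": [0, 0, 0], "travel": [0, 0, 0], "jaw": 0}
    - {"twist": [0, 0, 0], "travel": [0, 0, 0], "jaw": 0}

```text
time: 5.15
ee_pos: [0.4321, 0.1894, 0.071]
tcp_rot: [-1.782, -2.578, 0.018]
force: [-0.2, -1.1, -10.8]
finger_gap: 0.0121
```

Run:
```python
from h import *
st()
shot('scene','s5.png');shot('wrist','w5.png')
a=cv2.imread('pics/s5.png')[140:280,180:520];cv2.imwrite('pics/s5a.png',cv2.resize(a,None,fx=2.35,fy=2.35,interpolation=2))
```

```text
5.15 [0.4321 0.1894 0.071 ] tx yaw 1.932 z [-0.013 -0.005 -1.   ] F [ -0.2   -1.11 -10.82] gap 0.0121 q [ 0.3  -0.11  2.17 -0.    1.09 -0.06]
```

View pics/s5a.png

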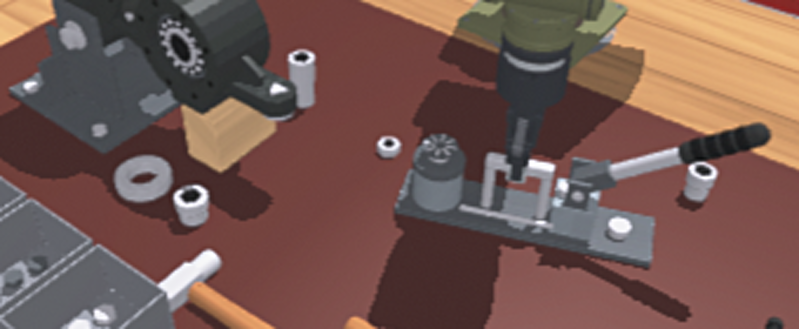

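Request:
drive_tool:
  steps:
    - {"twist": [0.005, 0.012, 0.05], "travel": [4, 5, -4], "jaw": 0}
    - {"twist": [0, 0, 0.06], "travel": [0, 0, -4], "jaw": 0}
    - {"twist": [0, 0, 0.06], "travel": [0, 0, -3], "jaw": 0}
    - {"twist": [0, 0, 0.06], "travel": [0, 0, -2], "jaw": 0}
    - {"twist": [0, 0, 0.06], "travel": [0, 0, -1], "jaw": 0}
    - {"twist": [0, 0, 0.06], "travel": [0, 0, -1], "jaw": 0}
    - {"twist": [0, 0, 0], "travel": [0, 0, -1], "jaw": 0}
    - {"twist": [0, 0, 0], "travel": [0, 0, -1], "jaw": 0}

```text
time: 6.05
ee_pos: [0.4361, 0.195, 0.0888]
tcp_rot: [-2.21, -2.207, 0.019]
force: [0.1, 0.1, -9.0]
finger_gap: 0.0119
```

Run:
```python
from h import *
st()
shot('scene','s6.png');shot('wrist','w6.png');shot('top','t6.png')
a=cv2.imread('pics/s6.png')[140:280,180:520];cv2.imwrite('pics/s6a.png',cv2.resize(a,None,fx=2.35,fy=2.35,interpolation=2))
```

```text
6.05 [0.4361 0.195  0.0888] tx yaw 1.5696 z [-0.022  0.004 -1.   ] F [ 0.1   0.07 -9.03] gap 0.0119 q [ 0.3  -0.11  2.14  0.01  1.13  0.3 ]
```

View pics/s6a.png

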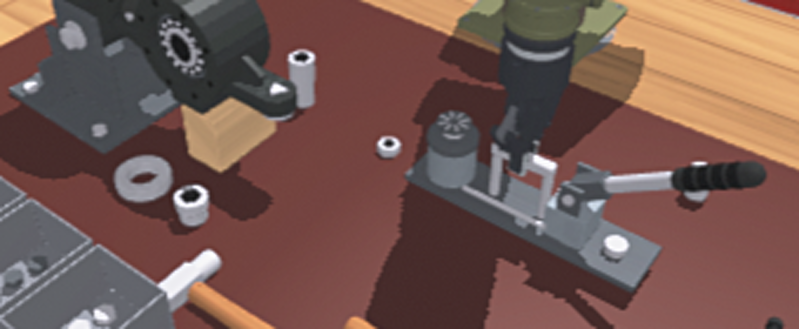

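View pics/w6.png

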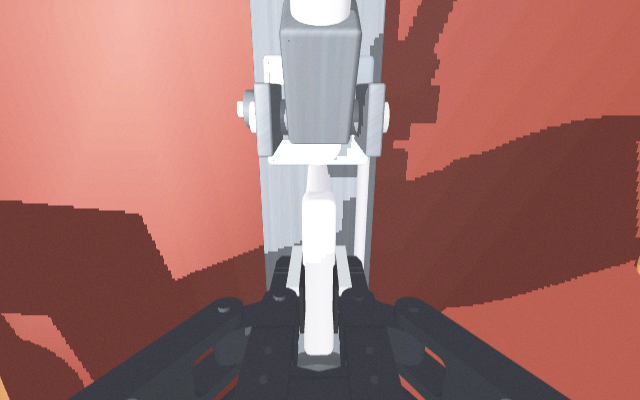

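Run:
```python
from h import *
plan((0.547,0.15,0.082),np.pi/2,n=8,vmax=.025)
```

```text
[-0.021, -0.005, -0.002] [-9.4, 23.2, 0.9]
[-0.0, 0.0, 0.0] [-9.4, 23.1, 1.4]
[-0.0, 0.0, 0.0] [-9.4, 23.1, 1.4]
[-0.0, 0.0, 0.0] [-9.4, 23.1, 1.4]
[-0.0, 0.0, 0.0] [-7.4, 18.3, 1.2]
[-0.0, 0.0, 0.0] [0.0, 0.0, -0.0]
[-0.0, 0.0, 0.0] [0.0, 0.0, -0.0]
[-0.0, 0.0, 0.0] [0.0, 0.0, -0.0]
end [0.547 0.15  0.082] left [0. 0. 0.] [-0.  0.  0.]
```

Request:
drive_tool:
  steps:
    - {"twist": [-0.021, -0.005, 0], "travel": [-5, 23, 0], "jaw": 0}
    - {"twist": [0, 0, 0], "travel": [-7, 23, 0], "jaw": 0}
    - {"twist": [0, 0, 0], "travel": [-9, 23, 0], "jaw": 0}
    - {"twist": [0, 0, 0], "travel": [-9, 22, 0], "jaw": 0}
    - {"twist": [0, 0, 0], "travel": [-9, 18, 0], "jaw": 0}
    - {"twist": [0, 0, 0], "travel": [0, 0, 0], "jaw": 0}
    - {"twist": [0, 0, 0], "travel": [0, 0, 0], "jaw": 0}
    - {"twist": [0, 0, 0], "travel": [0, 0, 0], "jaw": 0}

```text
time: 7.0
ee_pos: [0.5471, 0.1547, 0.0854]
tcp_rot: [-2.216, -2.223, 0.007]
force: [-0.0, 0.5, -9.8]
finger_gap: 0.0119
```

Run:
```python
from h import *
st()
plan((0.547,0.0625,0.078),np.pi/2,n=6,vmax=.025)
```

```text
7.0 [0.5471 0.1547 0.0854] tx yaw 1.5741 z [-0.005 -0.001 -1.   ] F [-0.02  0.46 -9.77] gap 0.0119 q [ 0.18  0.09  1.95 -0.    1.11  0.18]
[-0.005, 0.001, 0.003] [-24.9, -0.1, 2.0]
[-0.0, 0.0, 0.0] [-24.9, -0.0, 2.0]
[-0.0, 0.0, 0.0] [-24.9, -0.1, 2.0]
[-0.0, 0.0, 0.0] [-17.5, -0.0, 1.4]
[-0.0, 0.0, 0.0] [0.0, -0.0, -0.0]
[-0.0, 0.0, 0.0] [0.0, -0.0, -0.0]
end [0.547  0.0625 0.078 ] left [-0.  0.  0.] [-0.  0.  0.]
```

Request:
drive_tool:
  steps:
    - {"twist": [-0.005, 0.001, 0.003], "travel": [-24, 0, 2], "jaw": 0}
    - {"twist": [0, 0, 0], "travel": [-24, 0, 2], "jaw": 0}
    - {"twist": [0, 0, 0], "travel": [-24, 0, 2], "jaw": 0}
    - {"twist": [0, 0, 0], "travel": [-18, 0, 1], "jaw": 0}
    - {"twist": [0, 0, 0], "travel": [0, 0, 0], "jaw": 0}
    - {"twist": [0, 0, 0], "travel": [0, 0, 0], "jaw": 0}
    - {"twist": [0, 0, 0], "travel": [0, 0, -0.4], "jaw": 0}
    - {"twist": [0, 0, 0], "travel": [0, 0, -0.4], "jaw": 0}

```text
time: 7.8
ee_pos: [0.542, 0.0666, 0.0777]
tcp_rot: [-2.209, -2.228, 0.002]
force: [-0.3, 0.1, -10.6]
finger_gap: 0.0116
```

Run:
```python
from h import *
st()
plan((0.547,0.0125,0.076),np.pi/2,n=6,vmax=.025)
shot('scene','s7.png');shot('top','t7.png')
a=cv2.imread('pics/s7.png')[120:260,200:440];cv2.imwrite('pics/s7a.png',cv2.resize(a,None,fx=3.3,fy=3.3,interpolation=2))
a=cv2.imread('pics/t7.png')[150:300,200:400];cv2.imwrite('pics/t7a.png',cv2.resize(a,None,fx=4,fy=4,interpolation=2))
```

```text
7.8 [0.542  0.0666 0.0777] tx yaw 1.5791 z [-0.004  0.002 -1.   ] F [ -0.3    0.14 -10.63] gap 0.0116 q [0.02 0.05 2.01 0.   1.09 0.01]
[-0.004, -0.002, 0.008] [-24.9, 2.1, 0.7]
[0.0, 0.0, 0.0] [-24.9, 2.3, 0.8]
[0.0, 0.0, 0.0] [-4.3, 0.4, 0.1]
[0.0, 0.0, 0.0] [-0.0, 0.0, 0.0]
[0.0, 0.0, 0.0] [-0.0, 0.0, 0.0]
[0.0, 0.0, 0.0] [-0.0, 0.0, 0.0]
end [0.547  0.0125 0.076 ] left [ 0. -0. -0.] [0. 0. 0.]
```

View pics/s7a.png

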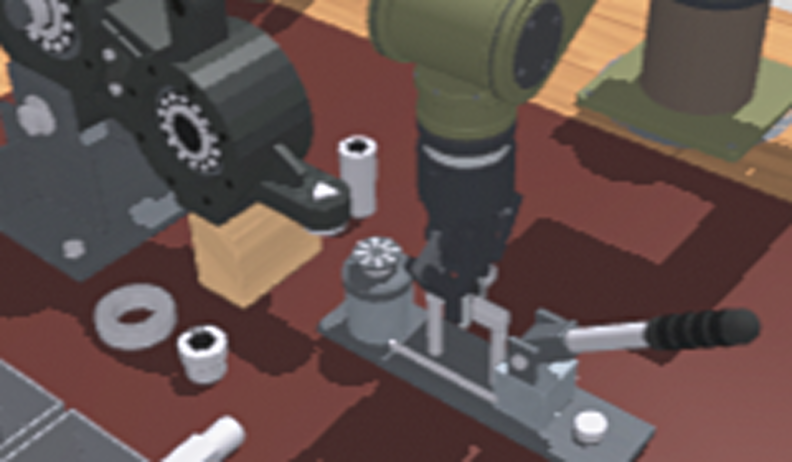

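View pics/t7a.png

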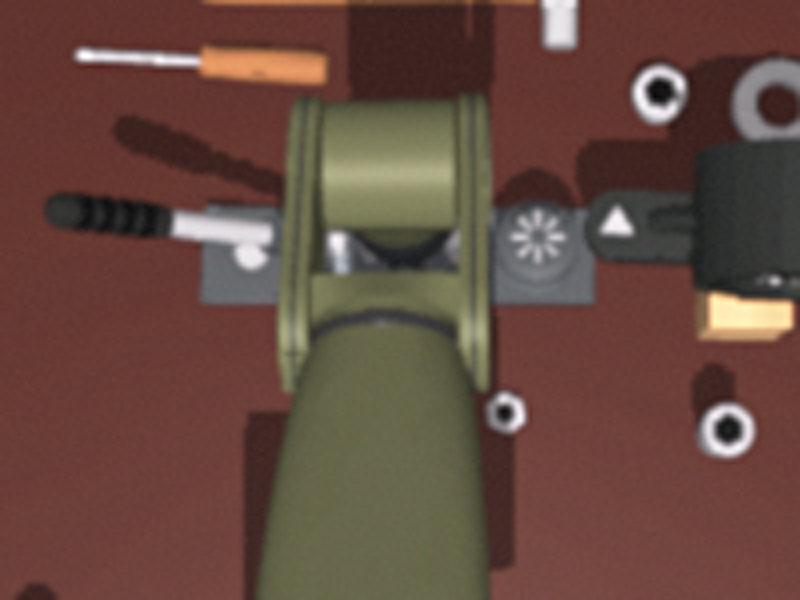

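Run:
```python
from h import *
t=load('t7.png');s=load('s7.png')
Z=lambda u,v:(200+(u+.5)/4-.5,150+(v+.5)/4-.5)
S=lambda u,v:(200+(u+.5)/3.3-.5,120+(v+.5)/3.3-.5)
print('saddle',onz(t,*Z(538,236),.101),two(t,Z(538,236),s,S(377,251)))
# triangle centroid via mask
for d,(x0,y0,x1,y1),nm in ((t,(340,195,365,215),'t'),(s,(285,168,308,186),'s')):
    im=cv2.resize(d['pixels'][y0:y1,x0:x1],None,fx=8,fy=8,interpolation=cv2.INTER_CUBIC);g=im.min(axis=2)
    m=(g>150).astype(np.uint8);n,l,stt,c=cv2.connectedComponentsWithStats(m);i=1+stt[1:,4].argmax()
    tri=cv2.minEnclosingTriangle(np.argwhere(l==i)[:,::-1].astype(np.float32).reshape(-1,1,2))[1].reshape(-1,2)
    f=lambda p:(x0+(p[0]+.5)/8-.5,y0+(p[1]+.5)/8-.5)
    print(nm,stt[i],f(c[i]),[np.round(onz(d,*f(p),.143)[:2],4) for p in tri],onz(d,*f(c[i]),.143))
print('lugend',onz(t,*Z(585,225),.14))
print('edges',onz(t,*Z(640,191),.142),onz(t,*Z(640,249),.142),onz(t,*Z(640,262),.118))
# scene pad bottom edge
print('pad',[onz(s,*S(*p),.11) for p in [(305,222),(328,234),(347,228)]])
```

```text
saddle [ 0.54468675 -0.02673072  0.101     ] (array([ 0.54385569, -0.02599516,  0.10293316]), np.float64(0.0017138828395584552))
t [  84   57   60   53 2115] (np.float64(353.80239361702127), np.float64(205.5496158392435)) [array([ 0.5406, -0.0679]), array([ 0.5391, -0.0954]), array([ 0.5618, -0.0817])] [ 0.54718073 -0.08150284  0.143     ]
s [ 155    0   29  133 1978] (np.float64(306.0867669362993), np.float64(172.63233063700707)) [array([ 0.5003, -0.1028]), array([ 0.5561, -0.036 ]), array([ 0.4914, -0.091 ])] [ 0.51311422 -0.07763459  0.143     ]
lugend [ 0.54653853 -0.05919057  0.14      ]
edges [ 0.57111199 -0.09820161  0.142     ] [ 0.5293618  -0.09798118  0.142     ] [ 0.52365936 -0.09985669  0.118     ]
pad [array([ 0.55711297, -0.09528468,  0.11      ]), array([ 0.55765802, -0.06803613,  0.11      ]), array([ 0.54137087, -0.06040612,  0.11      ])]
```

Request:
drive_tool:
  steps:
    - {"twist": [-0.004, 0, 0.008], "travel": [-12, 2, 1], "jaw": 0}
    - {"twist": [0, 0, 0], "travel": [-12, 1, 1], "jaw": 0}
    - {"twist": [0, 0, 0], "travel": [-12, 1, 0], "jaw": 0}
    - {"twist": [0, 0, 0], "travel": [-10, 1, 0], "jaw": 0}
    - {"twist": [0, 0, 0], "travel": [-6, 0, 0], "jaw": 0}
    - {"twist": [0, 0, 0], "travel": [0, 0, 0], "jaw": 0}
    - {"twist": [0, 0, 0], "travel": [0, 0, 0], "jaw": 0}
    - {"twist": [0, 0, 0], "travel": [0, 0, 0], "jaw": 0}

```text
time: 8.7
ee_pos: [0.548, 0.0099, 0.0757]
tcp_rot: [-2.222, -2.22, -0.003]
force: [0.1, -0.4, -10.4]
finger_gap: 0.0118
```

```bash
cat > v.py <<'E'
from h import *
import sys
k=sys.argv[1]
st()
shot('scene','s%s.png'%k);shot('top','t%s.png'%k)
a=cv2.imread('pics/s%s.png'%k)[120:260,200:440];cv2.imwrite('pics/s%sa.png'%k,cv2.resize(a,None,fx=3.3,fy=3.3,interpolation=2))
a=cv2.imread('pics/t%s.png'%k)[150:300,200:400];cv2.imwrite('pics/t%sa.png'%k,cv2.resize(a,None,fx=4,fy=4,interpolation=2))
E
python3 v.py 8
```

```text
8.7 [0.548  0.0099 0.0757] tx yaw 1.5701 z [ 0.001  0.002 -1.   ] F [  0.06  -0.4  -10.38] gap 0.0118 q [-0.08  0.05  2.01  0.    1.08 -0.08]
```

View pics/s8a.png

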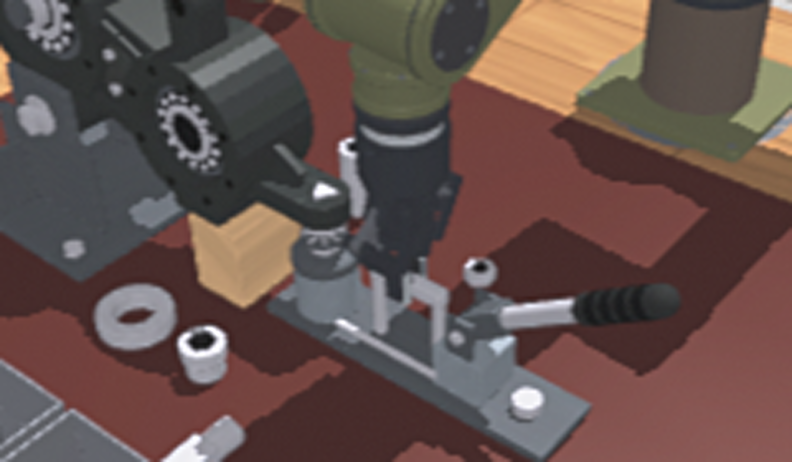

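View pics/t8a.png

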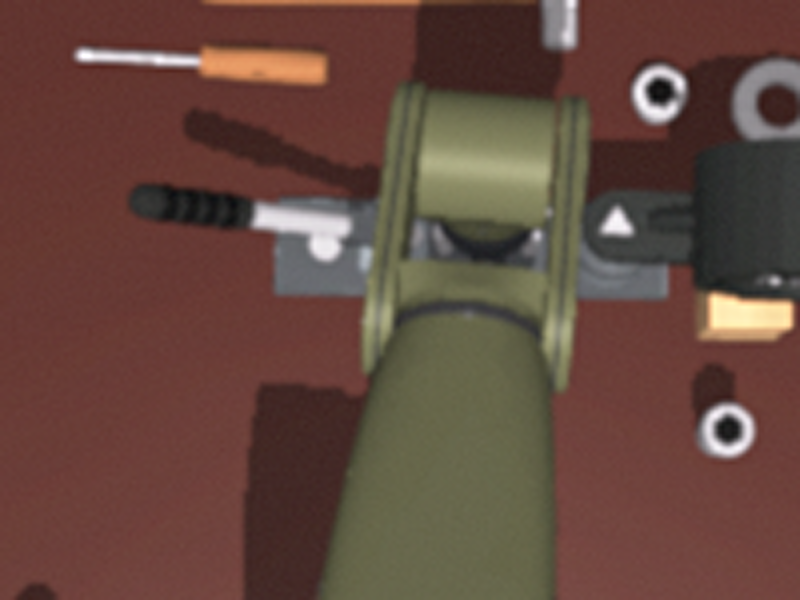

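Request:
drive_tool:
  steps:
    - {"twist": [0, 0, 0], "travel": [1.5, -1.5, 1], "jaw": 0}
    - {"twist": [0, 0, 0], "travel": [0, 0, 2], "jaw": 0}
    - {"twist": [0, 0, 0], "travel": [0, 0, 2], "jaw": 0}
    - {"twist": [0, 0, 0], "travel": [0, 0, 1.5], "jaw": 0}
    - {"twist": [0, 0, 0], "travel": [0, 0, 1], "jaw": 0}
    - {"twist": [0, 0, 0], "travel": [0, 0, 0.5], "jaw": 0}
    - {"twist": [0, 0, 0], "travel": [0, 0, 0], "jaw": 0}
    - {"twist": [0, 0, 0], "travel": [0, 0, 0], "jaw": 0}

```text
time: 9.6
ee_pos: [0.5468, 0.0128, 0.069]
tcp_rot: [-2.219, -2.223, -0.004]
force: [-2.1, -0.9, -7.3]
finger_gap: 0.0121
```

```bash
python3 v.py 9
```

```text
9.6 [0.5468 0.0128 0.069 ] tx yaw 1.5725 z [ 0.002  0.002 -1.   ] F [-2.14 -0.91 -7.32] gap 0.0121 q [-0.08  0.06  2.01  0.    1.07 -0.08]
```

View pics/s9a.png

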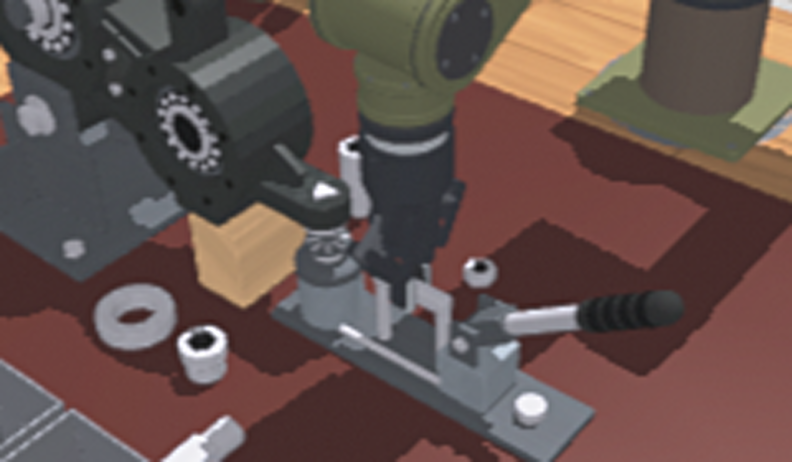

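View pics/t9a.png

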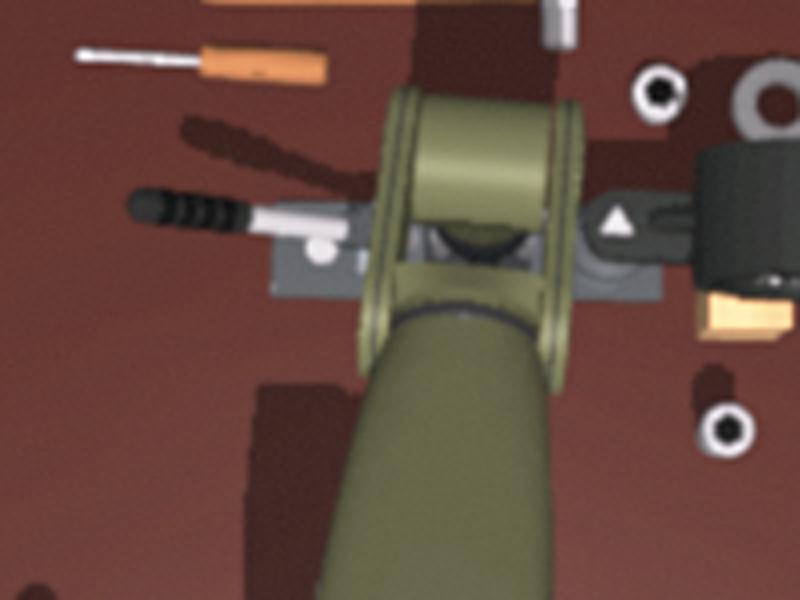

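Run:
```python
from h import *
t=load('t9.png');s=load('s9.png')
Z=lambda u,v:(200+(u+.5)/4-.5,150+(v+.5)/4-.5)
S=lambda u,v:(200+(u+.5)/3.3-.5,120+(v+.5)/3.3-.5)
a=onz(t,*Z(662,300),.01);b=onz(t,*Z(271,297),.01);print(a,b)
y=np.arctan2(*(a-b)[1::-1]);c=np.array([np.cos(y),np.sin(y)]);n=np.array([-np.sin(y),np.cos(y)]);print(y)
print('from front',a[:2]-.045*c+.0375*n, 'from rear',b[:2]+.26*c+.0375*n)
# scene: front-left corner (near,top) at z=.01
print([onz(s,*S(*p),.01) for p in [(272,311),(594,409),(541,457)]])
print('pad/lug',[onz(s,*S(*p),.11) for p in [(306,225),(328,234),(347,228)]])
```

```text
[ 0.51010028 -0.12546359  0.01      ] [0.50943004 0.17892615 0.01      ]
-1.5685944164948997
from front [ 0.5475011  -0.08038113] from rear [ 0.54750245 -0.08099065]
[array([ 0.58375294, -0.12190352,  0.01      ]), array([0.5091337 , 0.17860555, 0.01      ]), array([0.58035296, 0.17293376, 0.01      ])]
pad/lug [array([ 0.55975553, -0.09171803,  0.11      ]), array([ 0.55765802, -0.06803613,  0.11      ]), array([ 0.54137087, -0.06040612,  0.11      ])]
```

Request:
drive_tool:
  steps:
    - {"twist": [0, 0, 0], "travel": [0, 0, 0.6], "jaw": 0}
    - {"twist": [0, 0, 0], "travel": [0, 0, 0.6], "jaw": 0}
    - {"twist": [0, 0, 0], "travel": [0, 0, 0], "jaw": 14}
    - {"twist": [0, 0, 0], "travel": [0, 0, 0], "jaw": 20}
    - {"twist": [0, 0, 0], "travel": [0, 0, 0], "jaw": 40}
    - {"twist": [0, 0, 0], "travel": [0, 0, 0], "jaw": 50}
    - {"twist": [0, 0, 0], "travel": [0, 0, 0], "jaw": 50}
    - {"twist": [0, 0, 0], "travel": [0, 0, 0], "jaw": 50}

```text
time: 10.5
ee_pos: [0.554, 0.0125, 0.0754]
tcp_rot: [2.212, 2.215, 0.021]
force: [0.2, -0.1, 0.0]
finger_gap: 0.0496
```

```bash
python3 v.py 10
python3 - <<'E'
from h import *
shot('wrist','w10.png')
E
```

```text
10.5 [0.554  0.0125 0.0754] tx yaw 1.572 z [ 0.018  0.001 -1.   ] F [ 0.21 -0.08  0.01] gap 0.0496 q [-0.08  0.05  2.    0.    1.07 -0.08]
```

View pics/w10.png

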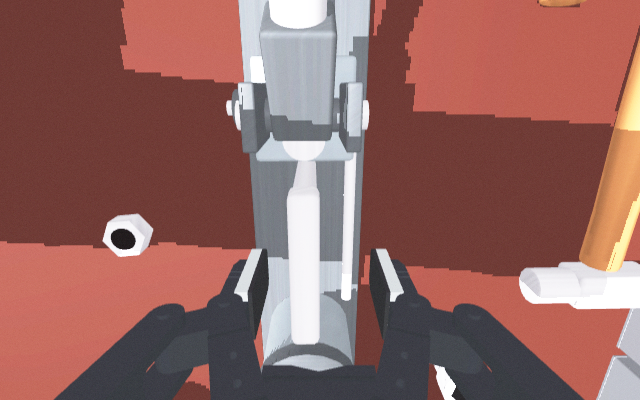

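View pics/s10a.png

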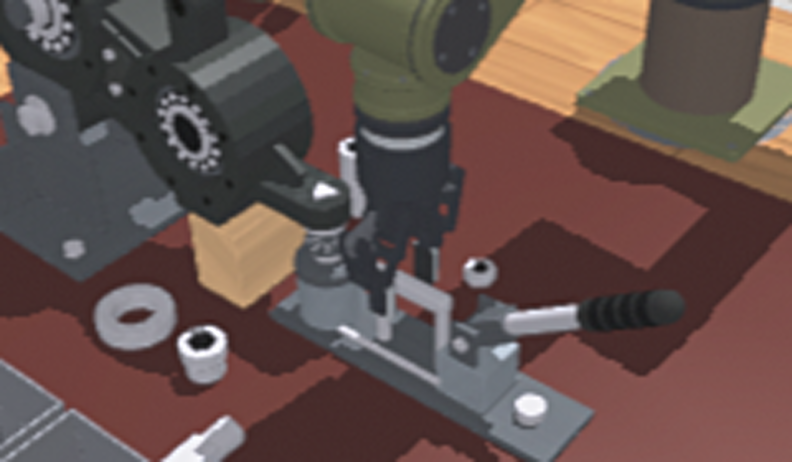

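Request:
drive_tool:
  steps:
    - {"twist": [0, 0, 0], "travel": [0, -4, -25], "jaw": 50}
    - {"twist": [0.018, 0, 0], "travel": [0, -3, -40], "jaw": 50}
    - {"twist": [0, 0, 0], "travel": [0, 0, -45], "jaw": 40}
    - {"twist": [0, 0, 0], "travel": [20, 0, -35], "jaw": 0}
    - {"twist": [0, 0, 0], "travel": [40, 0, 0], "jaw": 0}
    - {"twist": [0, 0, 0], "travel": [45, 0, 0], "jaw": 0}
    - {"twist": [0, 0, 0], "travel": [45, 0, 0], "jaw": 0}
    - {"twist": [0, 0, 0], "travel": [30, 0, 0], "jaw": 0}

```text
time: 11.45
ee_pos: [0.5452, 0.1948, 0.2256]
tcp_rot: [-2.227, -2.21, -0.001]
force: [-0.3, -0.2, 0.0]
finger_gap: -0.0
```

```bash
python3 v.py 11
python3 - <<'E'
from h import *
shot('wrist','w11.png')
t=load('t11.png')
a=t['pixels'][180:280,230:390]
cv2.imwrite('pics/t11b.png',cv2.resize(a,None,fx=5,fy=5,interpolation=2))
plan((.547,.205,.205),np.pi/2,n=4)
E
```

```text
11.45 [0.5452 0.1948 0.2256] tx yaw 1.5629 z [-0.003  0.003 -1.   ] F [-0.28 -0.19  0.01] gap -0.0 q [ 0.25 -0.03  1.82  0.    1.35  0.26]
[-0.004, -0.002, -0.006] [11.1, 1.9, 20.1]
[0.0, -0.0, 0.0] [0.0, -0.0, 0.0]
[0.0, -0.0, 0.0] [0.0, -0.0, 0.0]
[0.0, -0.0, 0.0] [0.0, -0.0, 0.0]
end [0.547 0.205 0.205] left [-0.  0. -0.] [ 0. -0.  0.]
```

View pics/w11.png

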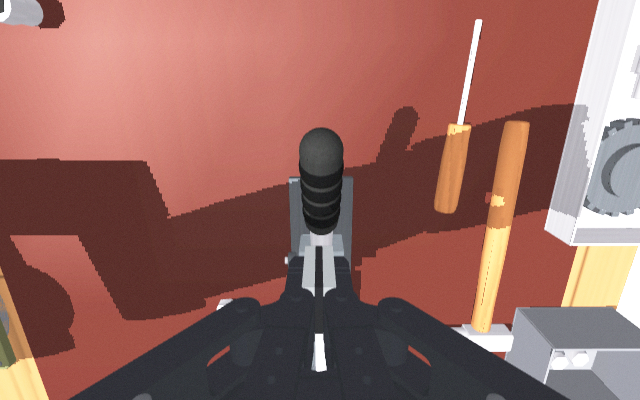

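View pics/t11b.png

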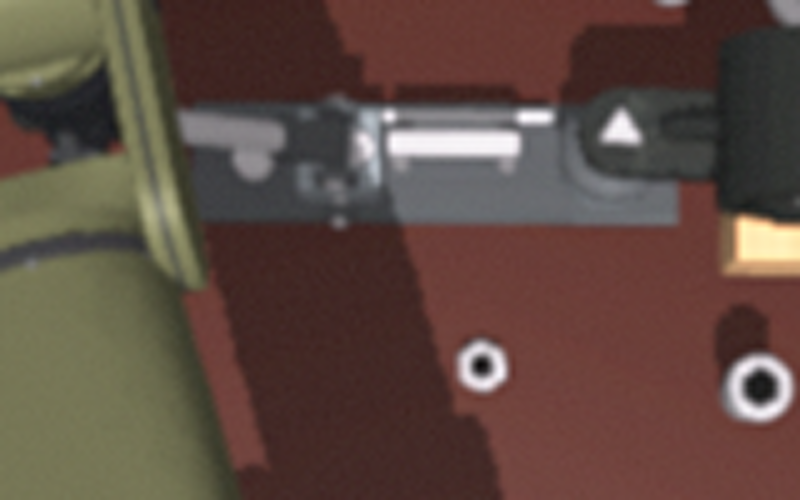

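View pics/s11a.png

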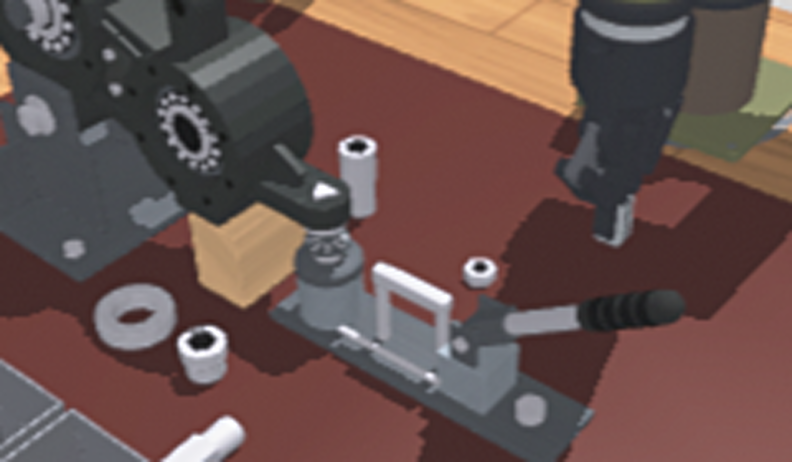

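Run:
```python
from h import *
t=load('t11.png');w=load('w11.png')
Z=lambda u,v:(230+(u+.5)/5-.5,180+(v+.5)/5-.5)
print('bar',onz(t,*Z(387,143),.092),onz(t,*Z(522,143),.092),'mid',onz(t,*Z(454.5,143),.092))
print('corners',onz(t,*Z(679,225),.01),onz(t,*Z(340,104),.085))
print('tri',onz(t,*Z(620,127),.142))
print('handle tip z.19',onz(w,321,150,.195),onz(w,321,220,.165))
```

```text
bar [0.54665129 0.05303664 0.092     ] [ 0.54742609 -0.02655683  0.092     ] mid [0.54703875 0.01323362 0.092     ]
corners [ 0.51018705 -0.12631934  0.01      ] [0.57103189 0.0816624  0.085     ]
tri [ 0.54892817 -0.08100049  0.142     ]
handle tip z.19 [0.54589626 0.24544164 0.195     ] [0.54589613 0.19155203 0.165     ]
```

Request:
drive_tool:
  steps:
    - {"twist": [0, 0, -0.006], "travel": [12, 1, 20], "jaw": 0}
    - {"twist": [0, 0, 0], "travel": [3, 0, 10], "jaw": 0}
    - {"twist": [0, 0, 0], "travel": [4, 0, 13], "jaw": 0}
    - {"twist": [0, 0, 0], "travel": [6, 0, 14], "jaw": 0}
    - {"twist": [0, 0, 0], "travel": [6, 0, 15], "jaw": 0}
    - {"twist": [0, 0, 0], "travel": [5, 0, 15], "jaw": 0}
    - {"twist": [0, 0, 0], "travel": [4, 0, 15], "jaw": 0}
    - {"twist": [0, 0, 0], "travel": [3, 0, 10], "jaw": 0}

```text
time: 12.4
ee_pos: [0.5506, 0.2355, 0.1171]
tcp_rot: [-2.229, -2.212, -0.014]
force: [-3.4, -1.0, 6.3]
finger_gap: -0.0
```

```bash
python3 v.py 12
```

```text
12.4 [0.5506 0.2355 0.1171] tx yaw 1.5628 z [ 0.006  0.007 -1.   ] F [-3.43 -0.95  6.32] gap -0.0 q [0.31 0.11 1.87 0.01 1.16 0.32]
```

View pics/s12a.png

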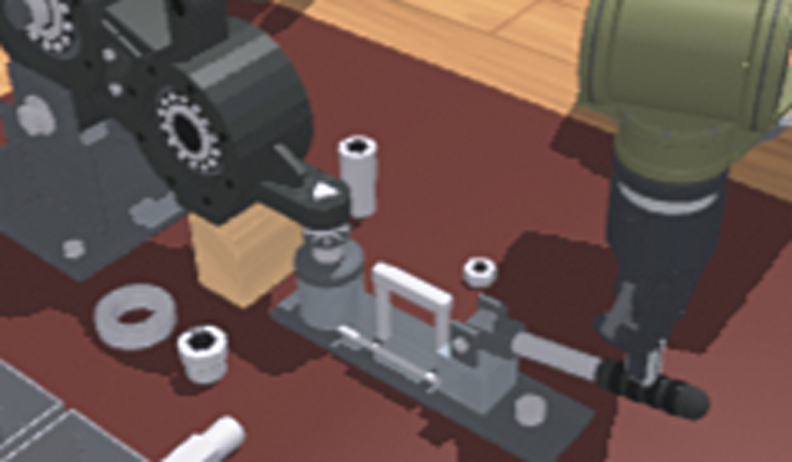

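Request:
drive_tool:
  steps:
    - {"twist": [0, 0, 0], "travel": [3, -3, 7], "jaw": 0}
    - {"twist": [0, 0, 0], "travel": [2, -1, 6], "jaw": 0}
    - {"twist": [0, 0, 0], "travel": [1, 0, 5], "jaw": 0}
    - {"twist": [0, 0, 0], "travel": [0, 0, 3], "jaw": 0}
    - {"twist": [0, 0, 0], "travel": [0, 0, 3], "jaw": 0}
    - {"twist": [0, 0, 0], "travel": [0, 0, 2], "jaw": 0}
    - {"twist": [0, 0, 0], "travel": [0, 0, 1], "jaw": 0}
    - {"twist": [0, 0, 0], "travel": [0, 0, 0], "jaw": 0}

```text
time: 13.3
ee_pos: [0.5511, 0.2395, 0.0992]
tcp_rot: [2.235, 2.205, 0.023]
force: [-3.5, 1.4, 4.6]
finger_gap: -0.0002
```

```bash
python3 v.py 13
```

```text
13.3 [0.5511 0.2395 0.0992] tx yaw 1.5574 z [ 0.011  0.01  -1.   ] F [-3.48  1.43  4.58] gap -0.0002 q [0.32 0.13 1.88 0.01 1.12 0.33]
```

View pics/s13a.png

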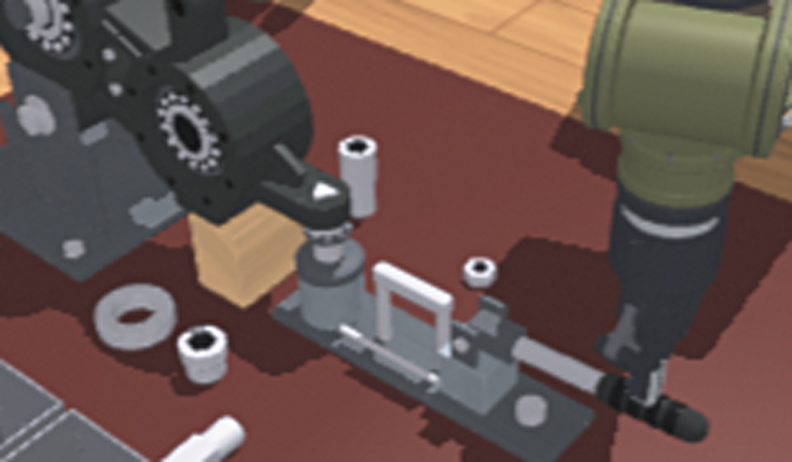

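Request:
drive_tool:
  steps:
    - {"twist": [0, 0, 0], "travel": [0, 0, 3], "jaw": 0}
    - {"twist": [0, 0, 0], "travel": [0, 0, 1.5], "jaw": 0}
    - {"twist": [0, 0, 0], "travel": [0, 0, -10], "jaw": 0}
    - {"twist": [0, 0.01, -0.013], "travel": [-3, -3, -16], "jaw": 0}
    - {"twist": [0, 0, 0], "travel": [-6, -1, -20], "jaw": 0}
    - {"twist": [0, 0, 0], "travel": [-9, 0, -22], "jaw": 0}
    - {"twist": [0, 0, 0], "travel": [-10, 0, -22], "jaw": 0}
    - {"twist": [0, 0, 0], "travel": [-8, 0, -10], "jaw": 0}

```text
time: 14.2
ee_pos: [0.5457, 0.1977, 0.2027]
tcp_rot: [-2.217, -2.217, -0.037]
force: [0.2, 0.5, 0.3]
finger_gap: 0.0002
```

```bash
python3 v.py 14;python3 -c "
from h import *
plan((.546,.207,.193),np.pi/2,n=3)"
```

```text
14.2 [0.5457 0.1977 0.2027] tx yaw 1.5711 z [ 0.012  0.021 -1.   ] F [0.23 0.45 0.28] gap 0.0002 q [ 0.25 -0.02  1.85  0.02  1.3   0.24]
[0.013, -0.021, -0.001] [9.3, -0.1, 9.4]
[-0.0, 0.0, -0.0] [-0.0, 0.0, -0.0]
[-0.0, 0.0, -0.0] [-0.0, 0.0, -0.0]
end [0.546 0.207 0.193] left [ 0. -0.  0.] [-0.  0. -0.]
```

View pics/s14a.png

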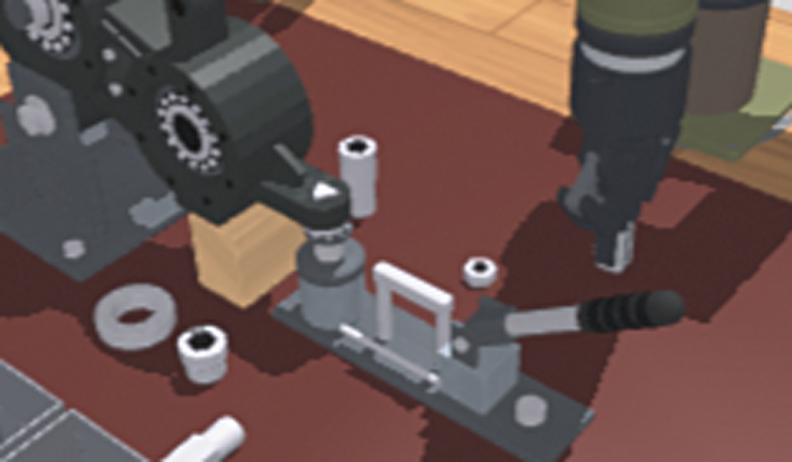

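View pics/t14a.png

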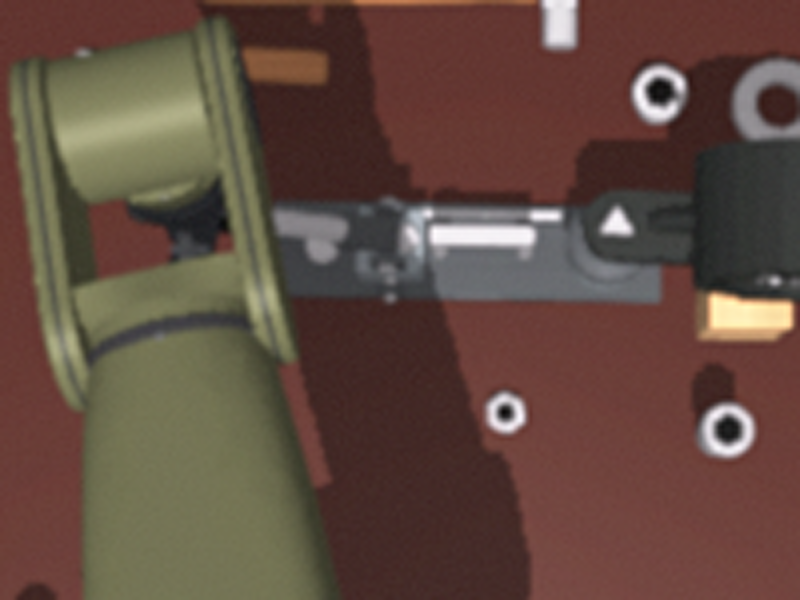

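Request:
drive_tool:
  steps:
    - {"twist": [0.013, -0.02, 0], "travel": [9, -1, 10], "jaw": 0}
    - {"twist": [0, 0, 0], "travel": [4, -1, 10], "jaw": 0}
    - {"twist": [0, 0, 0], "travel": [5, -1, 13], "jaw": 0}
    - {"twist": [0, 0, 0], "travel": [6, -1, 14], "jaw": 0}
    - {"twist": [0, 0, 0], "travel": [6, -1, 15], "jaw": 0}
    - {"twist": [0, 0, 0], "travel": [5, -1, 15], "jaw": 0}
    - {"twist": [0, 0, 0], "travel": [4, -1, 14], "jaw": 0}
    - {"twist": [0, 0, 0], "travel": [3, -1, 10], "jaw": 0}

```text
time: 15.1
ee_pos: [0.5424, 0.2434, 0.0951]
tcp_rot: [2.208, 2.218, 0.005]
force: [-5.0, -13.5, 40.0]
finger_gap: 0.0003
```

```bash
python3 -c "
from h import *
st()"
```

```text
15.1 [0.5424 0.2434 0.0951] tx yaw 1.5752 z [ 0.011 -0.006 -1.   ] F [ -5.03 -13.55  39.97] gap 0.0003 q [ 0.34  0.12  1.89 -0.01  1.12  0.34]
```

```bash
python3 v.py 15; python3 -c "
from h import *
st()"
```

```text
15.1 [0.5424 0.2434 0.0951] tx yaw 1.5752 z [ 0.011 -0.006 -1.   ] F [ -5.03 -13.55  39.97] gap 0.0003 q [ 0.34  0.12  1.89 -0.01  1.12  0.34]
15.2 [0.5424 0.243  0.0972] tx yaw 1.5754 z [ 0.01  -0.008 -1.   ] F [-4.06 -9.06 17.92] gap -0.0003 q [ 0.34  0.12  1.89 -0.01  1.12  0.34]
```

View pics/s15a.png

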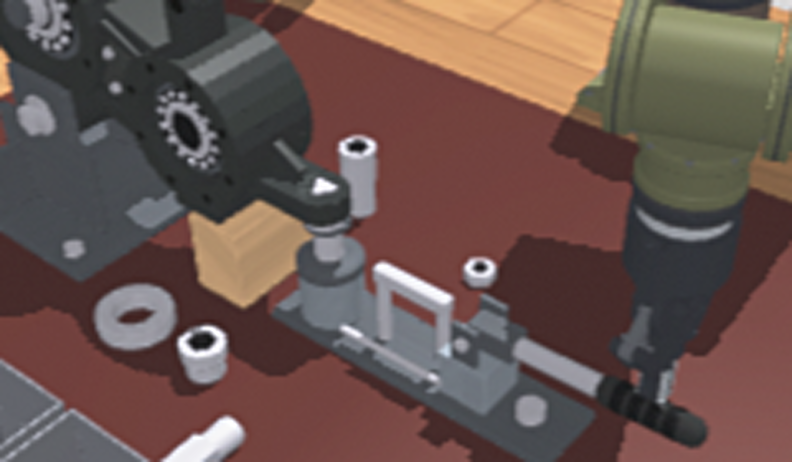

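View pics/t15a.png

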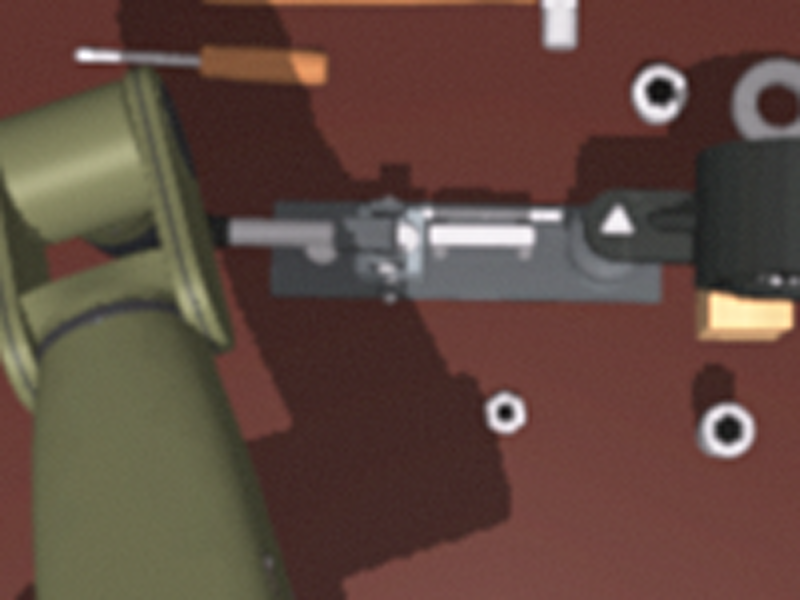

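Request:
drive_tool:
  steps:
    - {"twist": [0, 0, 0], "travel": [0, 0, -10], "jaw": 0}
    - {"twist": [0.01, 0.005, 0], "travel": [-3, 1, -16], "jaw": 0}
    - {"twist": [0, 0, 0], "travel": [-6, 1, -20], "jaw": 0}
    - {"twist": [0, 0, 0], "travel": [-9, 1, -22], "jaw": 0}
    - {"twist": [0, 0, 0], "travel": [-10, 0, -22], "jaw": 0}
    - {"twist": [0, 0, 0], "travel": [-8, 0, -10], "jaw": 0}
    - {"twist": [0, 0, 0], "travel": [0, 0, 0], "jaw": 0}
    - {"twist": [0, 0, 0], "travel": [0, 0, 0], "jaw": 0}

```text
time: 16.0
ee_pos: [0.539, 0.2088, 0.1844]
tcp_rot: [-2.203, -2.229, 0.037]
force: [-0.2, 0.5, 0.3]
finger_gap: -0.0002
```

```bash
python3 -c "
from h import *
st()
plan((.546,.207,.193),np.pi/2,n=3)"
```

```text
16.0 [0.539  0.2088 0.1844] tx yaw 1.5823 z [-0.022 -0.012 -1.   ] F [-0.18  0.49  0.3 ] gap -0.0002 q [ 0.28  0.02  1.85 -0.01  1.31  0.27]
[-0.022, 0.012, 0.011] [-2.0, 6.8, -8.8]
[0.0, -0.0, 0.0] [-0.0, -0.0, 0.0]
[0.0, -0.0, 0.0] [-0.0, -0.0, 0.0]
end [0.546 0.207 0.193] left [-0. -0. -0.] [ 0. -0.  0.]
```

Request:
drive_tool:
  steps:
    - {"twist": [-0.022, 0.012, 0.011], "travel": [-4, 6, -12], "jaw": 0}
    - {"twist": [0, 0, 0], "travel": [0, 1, -3], "jaw": 0}
    - {"twist": [0, 0, 0], "travel": [0, 0, 0], "jaw": 0}
    - {"twist": [0, 0, 0], "travel": [0, 0, 0], "jaw": 0}
    - {"twist": [0, 0, 0], "travel": [0, 0, 0], "jaw": 0}
    - {"twist": [0, 0, 0], "travel": [0, 0, 0], "jaw": 0}
    - {"twist": [0, 0, 0], "travel": [0, 0, 0], "jaw": 0}
    - {"twist": [0, 0, 0], "travel": [0, 0, 0], "jaw": 0}

```text
time: 16.8
ee_pos: [0.5445, 0.2055, 0.1949]
tcp_rot: [-2.218, -2.219, 0.006]
force: [-0.3, -0.5, 0.5]
finger_gap: -0.0003
```

```bash
python3 v.py 17;python3 -c "
from h import *
plan((.546,.207,.193),np.pi/2,n=3)"
```

```text
16.8 [0.5445 0.2055 0.1949] tx yaw 1.5715 z [-0.006  0.    -1.   ] F [-0.28 -0.54  0.47] gap -0.0003 q [0.27 0.   1.84 0.   1.31 0.27]
[-0.006, -0.0, 0.001] [1.5, 1.5, 1.9]
[0.0, -0.0, -0.0] [0.0, 0.0, -0.0]
[0.0, -0.0, -0.0] [0.0, 0.0, -0.0]
end [0.546 0.207 0.193] left [0. 0. 0.] [ 0. -0. -0.]
```

View pics/s17a.png

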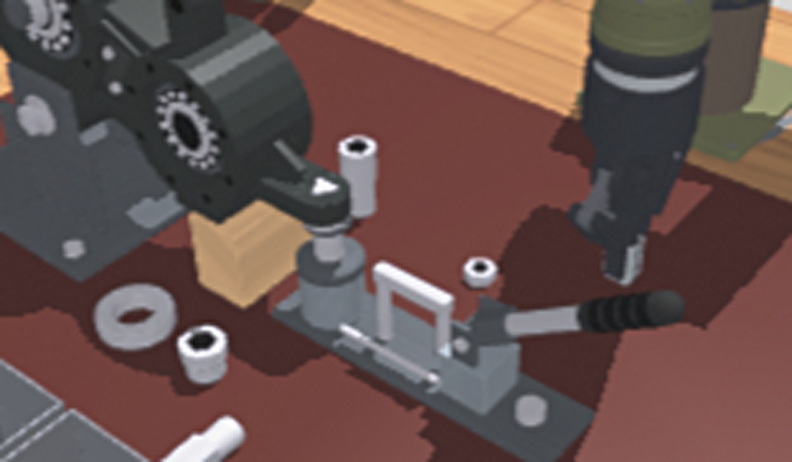

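Request:
drive_tool:
  steps:
    - {"twist": [-0.006, 0, 0], "travel": [4, 0, 8], "jaw": 0}
    - {"twist": [0, 0, 0], "travel": [5, 0, 12], "jaw": 0}
    - {"twist": [0, 0, 0], "travel": [6, 0, 13], "jaw": 0}
    - {"twist": [0, 0, 0], "travel": [6, 0, 14], "jaw": 0}
    - {"twist": [0, 0, 0], "travel": [5, 0, 14], "jaw": 0}
    - {"twist": [0, 0, 0], "travel": [4, 0, 11], "jaw": 0}
    - {"twist": [0, 0, 0], "travel": [3, 0, 6], "jaw": 0}
    - {"twist": [0, 0, 0], "travel": [0, 0, 2], "jaw": 0}

```text
time: 17.7
ee_pos: [0.5469, 0.2422, 0.1146]
tcp_rot: [2.214, 2.22, 0.006]
force: [-1.1, 0.3, 7.0]
finger_gap: 0.0001
```

```bash
python3 -c "
from h import *
st()"
```

```text
17.7 [0.5469 0.2422 0.1146] tx yaw 1.5737 z [ 0.007 -0.001 -1.   ] F [-1.07  0.3   6.97] gap 0.0001 q [ 0.33  0.11  1.87 -0.    1.16  0.33]
```

Request:
drive_tool:
  steps:
    - {"twist": [0.005, 0, 0], "travel": [2, -1, 6], "jaw": 0}
    - {"twist": [0, 0, 0], "travel": [1, -1, 5], "jaw": 0}
    - {"twist": [0, 0, 0], "travel": [1, 0, 5], "jaw": 0}
    - {"twist": [0, 0, 0], "travel": [0, 0, 3], "jaw": 0}
    - {"twist": [0, 0, 0], "travel": [0, 0, 3], "jaw": 0}
    - {"twist": [0, 0, 0], "travel": [0, 0, 2], "jaw": 0}
    - {"twist": [0, 0, 0], "travel": [0, 0, 2], "jaw": 0}
    - {"twist": [0, 0, 0], "travel": [0, 0, 1.5], "jaw": 0}

```text
time: 18.5
ee_pos: [0.5475, 0.2455, 0.0979]
tcp_rot: [2.204, 2.222, -0.012]
force: [-5.8, -4.3, 13.1]
finger_gap: -0.0001
```

```bash
python3 v.py 18
```

```text
18.5 [0.5475 0.2455 0.0979] tx yaw 1.5787 z [ 0.003 -0.014 -1.   ] F [-5.78 -4.29 13.07] gap -0.0001 q [ 0.34  0.14  1.87 -0.02  1.14  0.34]
```

View pics/s18a.png

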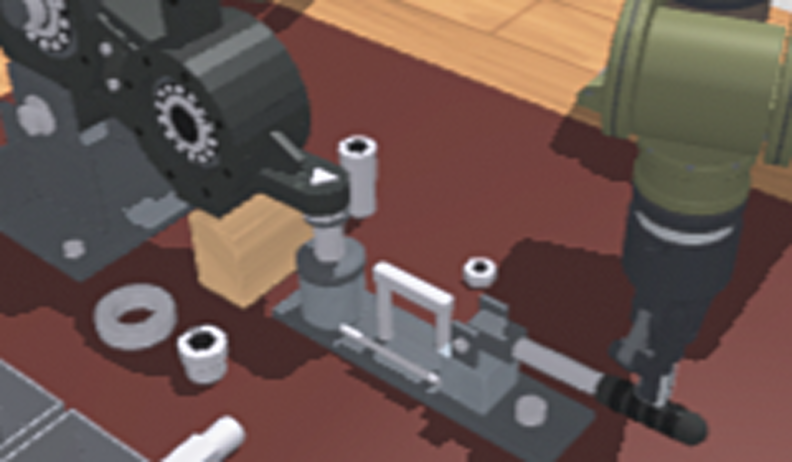

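View pics/t18a.png

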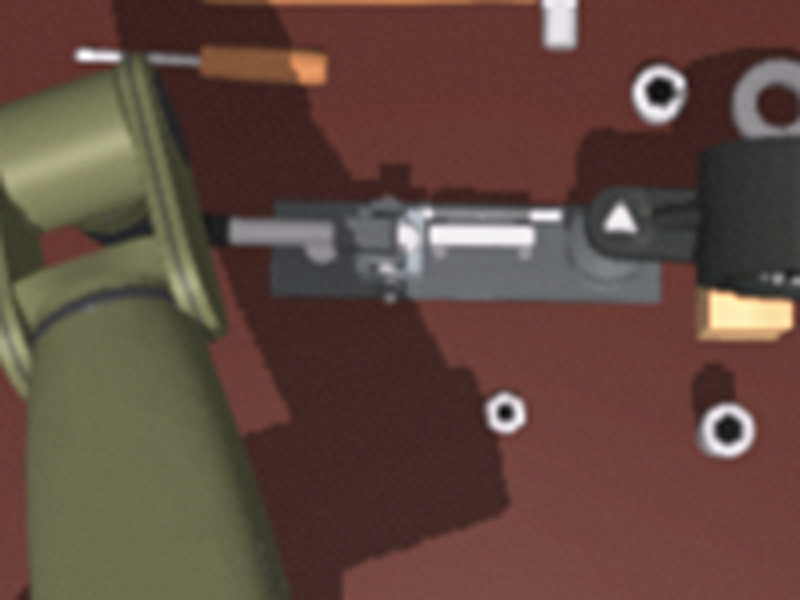

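Run:
```python
from h import *
a=load('s10.png');b=load('s18.png')
ga=cv2.cvtColor(a['pixels'],cv2.COLOR_BGR2GRAY);gb=cv2.cvtColor(b['pixels'],cv2.COLOR_BGR2GRAY)
p0=np.array([[298,177]],np.float32).reshape(1,1,2)
for q in [(297.5,178),(288,168),(256,160)]:
    r=cv2.calcOpticalFlowPyrLK(ga,gb,np.float32([[q]]),None,winSize=(13,13),maxLevel=2);print(q,r[0].ravel()-q,r[1].ravel(),r[2].ravel())
for dz in (0,.008,.01,.012): print(dz,proj(b,(.547,-.0815,.143+dz))-proj(b,(.547,-.0815,.143)))
st()
```

```text
(297.5, 178) [-0.53915405 -4.35289001] [1] [5.741309]
(288, 168) [-0.63894653 -3.73222351] [1] [4.412537]
(256, 160) [-0.83818054 -2.64886475] [1] [8.176775]
0 [0. 0.]
0.008 [-0.17819913 -2.29258031]
0.01 [-0.22301994 -2.8692122 ]
0.012 [-0.26794995 -3.447249  ]
18.6 [0.5476 0.2456 0.0977] tx yaw 1.5788 z [ 0.003 -0.014 -1.   ] F [-6.11 -4.41 14.71] gap 0.0001 q [ 0.34  0.14  1.87 -0.02  1.13  0.34]
```

Run:
```python
from h import *
for i in range(6): optics.get_image('top')
st(); print(abs(status.get_obs()['joint_vel']).max())
shot('top','t19.png');a=load('t9.png')['pixels'];b=load('t19.png')['pixels']
cv2.imwrite('pics/d19.png',cv2.absdiff(a,b))
```

```text
18.9 [0.5475 0.2455 0.0977] tx yaw 1.5787 z [ 0.003 -0.014 -1.   ] F [-6.18 -3.24 14.37] gap 0.0 q [ 0.34  0.14  1.87 -0.02  1.13  0.34]
0.001619321209530757
```

View pics/d19.png

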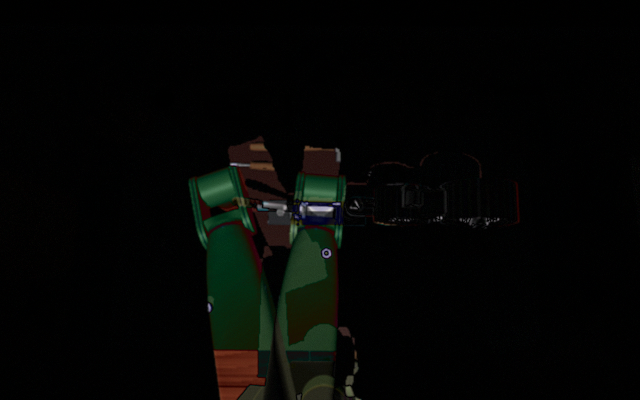

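The difference image shows that only the arm, its shadow and the casing changed, plus some bench the arm had been hiding. The jack base, sockets, bearing and tools have not moved. The handle is steady on its stop at about 14 N, so I'm handing in.

```bash
python3 -c "
from rig import ticket
print(ticket.sign_off())"
```

```text
the job is handed in; nothing more can be done
None
```

The jack is under the casing's lift point and has lifted the free end well clear of the block. The job was handed in at about 18.9 s with the closed fingers holding the handle down on its stop. Sign-off gives no verdict, so these are my own last checks.

- **Placing:** I carried the jack by its bar and set it flat. My last camera estimates put the saddle at about (0.547, -0.0815) and the lift point at about (0.547, -0.082), so about 1 mm apart; each estimate is uncertain by 2–3 mm.
- **Lift:** Three full strokes raised the lift point by 12–15 mm in the scene view, about 0.04 rad; 0.0235 rad was needed. The simple stroke count predicted 12 mm, and the image tracking suggested slightly more.
- **Hold:** The fingers press the handle at its stop with about 14 N down, plus about 7 N sideways. The arm was at rest, and the jack did not visibly move in the top view.
- **Other objects:** Comparing top views from before and after pumping, no block or bystander had visibly moved.
- **Disagreements:** On the second stroke I pressed to 40 N on the stop for a moment, more than intended. The pictures afterwards showed the jack had not moved. The contact force between jack and casing could not be measured directly; I judged it from the raised casing.

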